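# Feel out the clear sheet slot with a feeler blade

### The arm

A 6-joint arm with a two-finger parallel gripper is mounted at the origin on the work surface. World frame = base frame: x ahead of the robot, y to its left, z up, the work surface at z = 0. Lengths are in mm, angles in rad, forces in N, time in s.
With the tool pointing down it reaches from about 350 to 775 mm from the base axis. Payload 7.3 kg.
Tool frame: the origin (TCP) lies between the finger pads; the fingertips stand 8 mm ahead of it and the grasp point (between the pads) lies 11 mm behind it; y points along the fingers, z is the direction in which the jaws open and shut, and the axes are right-handed (so a half turn about y gives the same grasp; the last joint's range is limited). The gripper opens to 92 mm and grips with 3 to 60 N. Pads are 19 mm wide; open, the fingers measure 130 mm over their backs; the gripper's body (75 mm by 190 mm) begins 47 mm behind the grasp point.
Start: joints at [-1.48, 0.342, 1.524, -0, 1.275, -0.146], TCP at [123.183, -510.363, 234.741] pointing down, gripper open.
Joint ranges: [-2.53, 2.53], [-0.77, 2.02], [0.04, 2.7], [-1, 4.14], [0.28, 2.66], [-3.11, 3.11]. Speed limits (rad/s): [2.57, 2.57, 3.14, 3.14, 3.14, 3.14].

### API

Orientations are given as [roll, pitch, yaw] about the fixed x, y, z axes, in that order (R = Rz(yaw) Ry(pitch) Rx(roll)).
In Python, from plant import bot, vision, job gives the robot as it stands. The module is installed in compiled form; this text tells all that it offers.
- The arm moves only by the tool arm_command, never from a script. Its argument "deltas" is a list of rows, each a list of 4 numbers: the shift along the tool's x, y, z in m, then the turn about the tool's y in degrees. In form: [[x, y, z, twist], ...]. A call has 1 to 5 rows; each row shifts and turns the commanded pose from where the row before left it, along the tool's axes as they then stand; what a row does not reach is not made up. A row lasts 1/10 s, in which the tool goes at most 50 mm and 8.59 degrees, less where a joint would pass 70% of its speed; a pose out of reach is approached as far as the arm can. A call is refused whole if a number of a shift passes 0.05 or a number of a turn 8.59, either way. A call with a gripper value outside its range is refused whole. "claw" is the closure in counts, from 0 (fully open) to 255 (shut), set as the call begins (left out, the last holds). The fingers move at their own pace and stop on an object; the grip force is fixed at half the most. Time passes only in rows, so rows that do not move let the fingers close. It gives the time, the measured TCP pose, the force and the opening at its end, in the units of the state.
- bot.get_obs(): the state, without advancing time (a new reading comes with each control period).
- vision.capture(name): name is "side" or "top" or "wrist"; returns a dict with "img" (480x640x3 uint8, red, green, blue), "camera_matrix" (3x3 intrinsics, pixels), "world_to_cam" (4x4, takes a point from world to camera coordinates); the wrist camera has in their place "mount" (4x4, takes a point from camera to tool coordinates, whose origin is the TCP and whose axes are the tool frame's). Camera axes: x right, y down, z forward; pixel columns grow to the right and rows downward; lengths in mm; the calibration is good to about 2 mm. The wrist camera is an equidistant fisheye: a pixel r from the principal point sees the ray r / f radians off the axis. A picture is of the moment at which its call begins: read the wrist's pose just before it. There is no depth.
- job.close_job(): hands the job in, once; it reports no verdict.
Trained networks look in a picture, given as the dict that the camera call returned (one of the last four; its "shot" number tells which), for a name from the list of things; names that differ only in an ending like _2 or _b are one class to them, and where a whole thing is asked for, a point or a joint stands for the part that bears it (a point fixed in the world has none). Each returns a list of dicts, best first, with "confidence" (0 to 1); they miss things now and then, are a little off and sometimes report something else, mostly with a low value. They report only what shows in the picture. A call takes as long as a camera call. They do not tell look-alikes from the thing itself.
- vision.find_in(picture, name): "xyz" ([x, y, z] in mm, in the coordinates of the camera as it stood for that picture, good to about 4 mm: the middle of the surface that is visible of it).
- vision.regions_of(picture, name): "mask" (480x640 bool, what is visible of it).
The state is a dict: "time": time; "joint_positions": joint angles; "dq": joint speeds; "tau": joint torques, N m; "tool_pos": TCP position; "tcp_rot": TCP orientation; "contact_force": force on the tool from outside, world axes, zero at the start; "moment": the same for the moment, N m; "grip_width": finger opening in mm.
Only numpy, scipy, OpenCV 4.12 (cv2) and the standard library are available. Lean on these libraries where they do the work, as an engineer would, in place of code of your own. Each camera call takes 0.05 s, during which the arm holds its last target. There are 200 camera calls.

### The job

Two of the three slots under the bar of the sheet jig are blocked inside by weld spatter that cannot be seen. Pick up the feeler by its upright grip and slide its blade gently into the slots to feel which one is clear: where it jams, do not force it, draw it out and try another. Leave the feeler lying in the clear slot, pushed fully home until its shoulder meets the bar, let go of it, and leave the things lying around it where they are.

Things in the scene. Friction and masses are not known exactly. Their poses are not given: they have to be found in the camera images.
- jig: sheet jig fixed to the bench: steel base plate 205 x 190 x 8 mm, on it a grey bar 80 x 190 x 33 mm (15 to 48 mm above the bench) over three slots. Origin at bench level below the middle of the bar's front edge; x leads level into the slots, y along the bar, z up. The bar's front face is x = 0; the plate before it, x = -125 to 0 mm, is a flat open apron at z = 8 mm for the feeler to slide on
- slot_1 (a point): mouth of the slot at y = +50 mm of the jig: its middle, on the apron at the bar's front face; axes as the jig's. Every slot is 20 mm wide (flared to 30 mm over the first 5 mm), 7 mm high above the apron and, when clear, 80 mm long and open behind. Two slots, different ones from start to start, are blocked by a hard lump 15 to 40 mm in; the third is clear
- slot_2 (a point): the same for the middle slot, y = 0
- slot_3 (a point): the same for the slot at y = -50 mm
- feeler: loose feeler gauge, 120 g, standing on its flat underside: aluminium foot 44 x 18 x 14 mm (x = -18 to 26 mm), a shoulder 22 wide, 18 high at its front (x = 26 to 30), on it an upright grip 30 mm (x = -15 to 15) by 14 mm (y, the way to pinch it), 14 to 62 mm high, and a steel blade 16 mm wide, x = 30 to 80 mm, z = 1 to 4 mm. Origin on the underside below the grip's middle, z up. It slides with 1 to 2 N; never push with over 30 N, so feel slowly
- blade_tip (a point): middle of the blade's front end, 80 mm ahead of the feeler's origin, 2.5 mm above its underside; axes as the feeler's. The shoulder's front face (x = 30 mm of the feeler) is taller than the slots: it meets the bar's face when the blade is fully home, 50 mm in, the feeler's origin then 30 mm before the face
- tape_measure: pocket tape measure, silver body 62 x 58 x 32 mm, loose beside the feeler on the bench; to be left alone
- scriber: scriber, slim steel rod with black grip, 152 x 10 x 9 mm, loose beside the feeler on the bench; to be left alone
- nut: round steel nut, 24 mm across and 11 mm high, lying loose on top of the jig's bar; to be left alone
- flanged_panel: folded sheet-metal panel with raised flanges, 144 x 110 x 18 mm, loose on the bench beyond the work; to be left alone
- marker_pen: marker pen, 134 mm long and 13 mm thick, loose on the bench beyond the work; to be left alone
There are look-alikes about, which are no part of the job. Leave any black, orange or turquoise look-alike of the feeler alone.

How it is judged (in metres and radians):
On the way, in this order (a step that is already met when the one before it is completed fails the run):
1. the feeler is picked up: held in the fingers, clear of the bench (contact force between the fingers and feeler above 1 N and height (world z) of feeler above 0.02 m), for 0.1 s.
2. the held blade has entered one of the slots by more than 8 mm (contact force between the fingers and feeler above 1 N and x of blade_tip in the frame of jig above 0.008 m and z of blade_tip in the frame of jig between 0.008 and 0.0145 m and y of blade_tip in the frame of jig between -0.062 and 0.062 m), for 0.1 s.
3. the held blade has been pushed fully home in the clear slot (more than 47 mm in) (contact force between the fingers and feeler above 1 N and x of blade_tip in the frame of jig above 0.047 m and z of blade_tip in the frame of jig between 0.008 and 0.0145 m and y of blade_tip in the frame of jig between -0.062 and 0.062 m), for 0.1 s.
At the end, for the whole second after the job is handed in: The feeler lies flat (within 0.06 rad), released and at rest, its blade more than 47 mm into the clear slot, that is its shoulder within 3 mm of the bar's front face (x of blade_tip in the frame of jig above 0.047 m and z of blade_tip in the frame of jig between 0.008 and 0.0145 m and y of blade_tip in the frame of jig between -0.062 and 0.062 m and angle between feeler's own z axis and vertical below 0.06 rad and linear speed of feeler below 0.01 m/s and contact force between the fingers and feeler below 0.1 N); the robot touches nothing.
It fails at once if the blade pressed against anything with more than 30 N (contact force between feeler_c3 and anything else above 30 N).
It fails at once if the feeler's shoulder pressed against the jig with more than 30 N (contact force between feeler_c1 and jig above 30 N).
It fails at once if another thing on the bench or on the jig moved more than 20 mm (distance of any of tape_measure, scriber, nut, flanged_panel, marker_pen from where it was at the start of the episode above 0.02 m).
It also fails if it takes over 72 s, if anything falls off the work surface, if the arm or the gripper's body presses on something with over 40 N, if the wrist force passes 120 N, or if a joint passes its speed limit or range.

## Working session

There is one attempt and no reset: what is moved stays moved. The work goes in short steps, Python scripts to look and compute and a tool call to move; the robot and the scene stay as the last step left them, time stands still between calls to the robot, and variables do not carry over. Pictures are saved under pics/ and viewed, about 8 in all and at most 12, crops included, and the job is handed in when it is done.

Besides the shell and the picture viewer there is one more tool, called after ">>>" as a command line: name --pt "numbers of a row" for each row, then --argument value for the rest. arm_command: Moves the arm, as the interface text tells. Its arguments: {"type":"object","properties":{"deltas":{"type":"array","items":{"type":"array","items":{"type":"number"}}},"claw":{"type":"number"}},"required":["deltas"]}

```bash
mkdir -p pics; cat > h.py <<'E'
import numpy as np, cv2
from plant import bot, vision, job
from scipy.spatial.transform import Rotation as R
def cap(n):
    s=bot.get_obs(); c=vision.capture(n)
    return s,c
def w(c,p):  # cam->world
    M=np.linalg.inv(c["world_to_cam"]); return M[:3,:3]@np.array(p)+M[:3,3]
def ray(c,uv,z):
    K=c["camera_matrix"]; M=np.linalg.inv(c["world_to_cam"])
    d=M[:3,:3]@np.linalg.inv(K)@np.array([uv[0],uv[1],1.]); o=M[:3,3]
    return o+d*(z-o[2])/d[2]
def proj(c,P):
    q=c["world_to_cam"]@np.append(P,1); q=c["camera_matrix"]@q[:3]; return q[:2]/q[2]
E
python3 - <<'E'
from h import *
o=bot.get_obs(); print(o)
for n in ("top","side"):
    s,c=cap(n); cv2.imwrite(f"pics/{n}0.png",c["img"][:,:,::-1])
    print(n,c["camera_matrix"].tolist(),np.linalg.inv(c["world_to_cam"])[:3,3])
    for t in ("jig","feeler","blade_tip","slot_1","slot_2","tape_measure","scriber","nut"):
        print(t,[(w(c,d["xyz"]).round(0).tolist(),round(d["confidence"],2)) for d in vision.find_in(c,t)])
E
```

```text
{'time': 0.0, 'joint_positions': array([-1.48001871e+00,  3.42726558e-01,  1.52500991e+00,  2.74828227e-05,
        1.27538839e+00, -1.45943102e-01]), 'dq': array([ 0.00104712, -0.00014381,  0.00106218, -0.0008702 , -0.00148752,
       -0.00063379]), 'tau': array([-1.73202381e-03, -4.31250286e+01, -2.44215381e+01,  7.15850922e-02,
        5.58888889e-02, -1.26355239e-04]), 'tool_pos': array([ 123.14409646, -509.95452992,  234.04543991]), 'tcp_rot': array([-1.57230842e+00,  2.48822215e-04, -2.90488015e+00]), 'contact_force': array([ 0.60033202, -0.13224185,  0.6831627 ]), 'moment': array([-0.02426696,  0.01857642,  0.08012626]), 'grip_width': 91.892555768683}
top [[610.3503088464186, 0.0, 307.161153290255], [0.0, 610.3503088464186, 247.72691771147322], [0.0, 0.0, 1.0]] [ 461.29218992   28.01572595 1259.73606917]
jig [([537.0, -26.0, 8.0], 0.79)]
feeler [([642.0, 169.0, 18.0], 0.96), ([360.0, 288.0, 12.0], 0.78), ([533.0, 285.0, 13.0], 0.6), ([576.0, 384.0, 12.0], 0.58)]
blade_tip [([363.0, 289.0, 16.0], 0.84), ([536.0, 287.0, 17.0], 0.7), ([644.0, 172.0, 14.0], 0.68)]
slot_1 [([536.0,
[... 170 characters left out ...]
ut [([560.0, -80.0, 60.0], 0.68)]
side [[611.0920897708073, 0.0, 317.73501962247246], [0.0, 611.0920897708073, 238.21267886532362], [0.0, 0.0, 1.0]] [-79.88497991 818.04946379 723.56127654]
jig [([527.0, -47.0, 6.0], 0.93), ([442.0, 312.0, 5.0], 0.15)]
feeler [([360.0, 293.0, 12.0], 0.88), ([528.0, -45.0, 6.0], 0.71), ([526.0, 310.0, 20.0], 0.64), ([630.0, 162.0, 20.0], 0.62), ([443.0, 313.0, 3.0], 0.33)]
blade_tip [([566.0, 383.0, 19.0], 0.98), ([359.0, 288.0, 14.0], 0.83), ([524.0, 310.0, 17.0], 0.57)]
slot_1 [([522.0, -45.0, 8.0], 0.69)]
slot_2 [([522.0, -45.0, 8.0], 0.69)]
tape_measure [([638.0, 304.0, 31.0], 0.55)]
scriber [([444.0, 312.0, 1.0], 0.78)]
nut [([554.0, -75.0, 63.0], 0.53)]
```

View pics/top0.png

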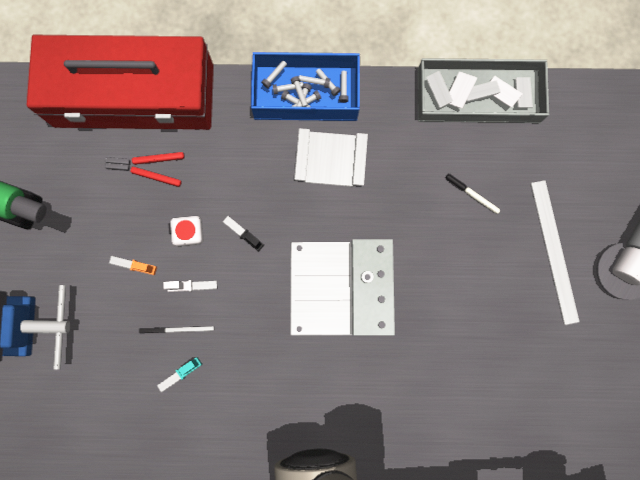

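View pics/side0.png

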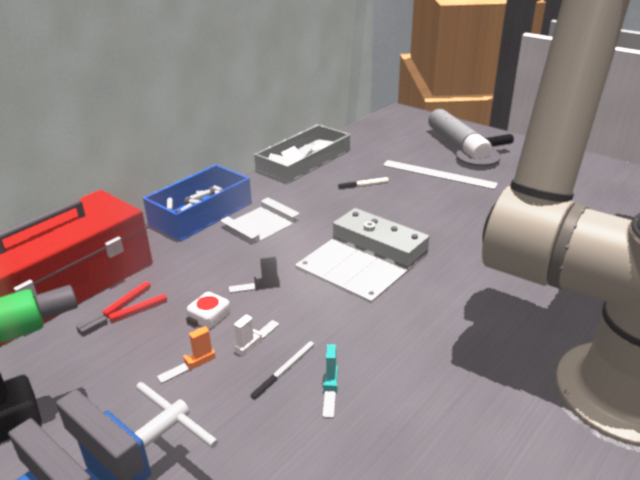

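The top picture shows the jig at px (290-395, 240-335). Its grey bar is on the right, so jig x is about world -y. The bare white/silver feeler is at about (190,285) with its blade pointing right; the black, orange and turquoise ones are the look-alikes. Next I'll fit the geometry on upscaled crops.

```bash
python3 - <<'E'
from h import *
s,c=cap("top"); im=c["img"][:,:,::-1]
a=cv2.resize(im[230:345,285:400],None,fx=5,fy=5,interpolation=cv2.INTER_CUBIC)
b=cv2.resize(im[265:305,155:225],None,fx=8,fy=8,interpolation=cv2.INTER_CUBIC)
out=np.zeros((600,800,3),np.uint8); out[:575,:575]=a; cv2.imwrite("pics/c1.png",out[:575,:575]); cv2.imwrite("pics/c2.png",b)
for t in("jig","feeler"):
    for d in vision.regions_of(c,t):
        m=d["mask"].astype(np.uint8); r=cv2.minAreaRect(cv2.findNonZero(m)); print(t,d["confidence"],r)
g=im.astype(float).mean(2)
print("jig row 262:",g[262,286:400].astype(int).tolist())
print(im[285,160:222].tolist())
print("proj apron corners guess", [ray(c,(u,v),8).round(1).tolist() for u,v in ((290.5,241.5),(290.5,334.5),(299,248),(299,329))])
E
```

```text
jig 0.82 ((342.49212646484375, 287.0082092285156), (95.53595733642578, 104.09935760498047), 89.0759506225586)
jig 0.63 ((190.0, 285.5), (11.0, 52.0), 90.0)
jig 0.34 ((176.4888916015625, 329.1670227050781), (4.630762100219727, 73.05943298339844), 88.09085083007812)
jig 0.25 ((331.2310485839844, 157.2275848388672), (69.75820922851562, 53.39824676513672), 4.763641834259033)
feeler 0.92 ((190.01585388183594, 285.33258056640625), (10.749724388122559, 52.036277770996094), 87.27368927001953)
feeler 0.9 ((179.4224853515625, 374.20635986328125), (8.784663200378418, 47.98855972290039), 52.594642639160156)
feeler 0.77 ((242.9290313720703, 232.58966064453125), (46.55271911621094, 9.31054401397705), 38.36748504638672)
feeler 0.65 ((133.87057495117188, 265.0823669433594), (47.72470474243164, 10.412663459777832), 12.528807640075684)
jig row 262: [116, 114, 116, 117, 141, 217, 249, 249, 249, 249, 250, 250, 250, 249, 250, 250, 250, 250, 250, 250, 250, 250, 250, 250, 250, 250, 250, 250, 250, 250, 250, 250, 250, 250, 250, 250, 250, 249, 249, 249, 249, 249, 249, 249, 249, 249, 249, 249, 249, 249, 249, 2
[... 774 characters left out ...]
[253, 253, 254], [253, 254, 254], [254, 254, 254], [248, 248, 250], [151, 153, 158], [195, 199, 202], [238, 241, 242], [239, 241, 243], [239, 241, 243], [239, 241, 242], [239, 241, 243], [239, 241, 243], [240, 242, 244], [239, 242, 243], [239, 242, 243], [240, 242, 243], [241, 243, 244], [241, 243, 244], [241, 243, 244], [241, 243, 244], [241, 243, 245], [241, 243, 244], [241, 243, 245], [242, 244, 245], [241, 243, 245], [241, 243, 245], [242, 243, 245], [242, 243, 245], [242, 244, 245], [222, 224, 227], [115, 113, 117], [122, 119, 124], [120, 119, 122], [120, 119, 124], [120, 118, 123]]
proj apron corners guess [[631.7, 78.7, 8.0], [441.1, 74.9, 8.0], [618.4, 60.8, 8.0], [452.4, 57.8, 8.0]]
```

View pics/c1.png

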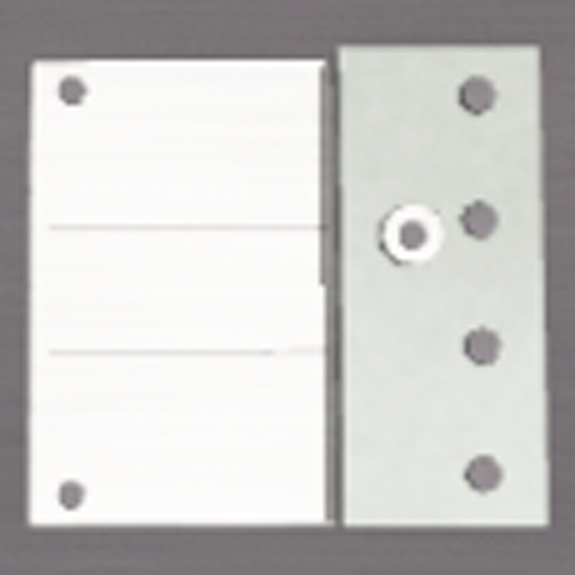

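View pics/c2.png

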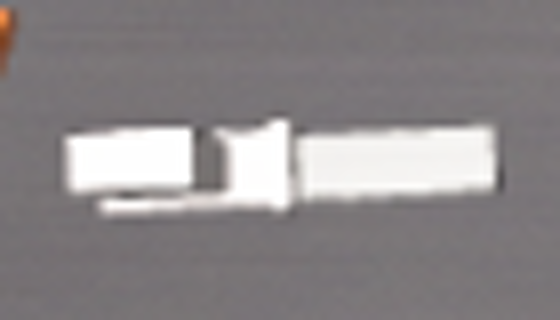

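The crops give clear edges. The feeler's blade points right, tilted about 2° up; its tip is at about px (217, 284.7) and its grip top centre at about (171, 285). The jig is turned by about 1°. Next: the numbers in world coordinates.

```bash
cat >> h.py <<'E'
def rel(P,yaw=None,s=None):
    "tool-frame shift (m) and twist (deg) to reach TCP position P(mm), yaw(deg)"
    s=s or bot.get_obs(); Rt=R.from_euler("xyz",s["tcp_rot"]); d=Rt.inv().apply(np.array(P)-s["tool_pos"])/1000
    y=np.degrees(s["tcp_rot"][2]); tw=0 if yaw is None else -((yaw-y+180)%360-180)
    return d.round(4), round(tw,2)
E
python3 - <<'E'
from h import *
s,c=cap("top")
f=lambda x,y,z,ox,oy,k:ray(c,(ox+(x+.5)/k-.5,oy+(y+.5)/k-.5),z)
B=lambda x,y,z:f(x,y,z,155,265,8)
J=lambda x,y,z:f(x,y,z,285,230,5)
print("blade corners",*[B(x,y,4).round(1)[:2] for x,y in((496,126),(496,190),(300,133),(300,197))])
print("grip top",*[B(x,y,62).round(1)[:2] for x,y in((65,135),(191,128),(193,189),(68,193))], "ctr",B(129,161,62).round(1))
print("apron",*[J(x,y,8).round(1)[:2] for x,y in((32,61),(29,525))])
print("bar",*[J(x,y,48).round(1)[:2] for x,y in((338,46),(344,526),(540,46),(550,525))])
print("scriber,tape", ray(c,(176.5,329),9)[:2], ray(c,(186,231),32)[:2])
print(rel((450,-200,235),-90), bot.get_obs()["time"])
E
```

```text
blade corners [549.2 229.8] [532.7 229.2] [546.6 280.4] [530.1 279.7]
grip top [541.2 326.7] [543.4 295.7] [528.5 294.5] [527.  325.3] ctr [535.1 310.6  62. ]
apron [631.1  77.6] [440.8  75.1]
bar [633.5 -46.5] [443.1 -50.2] [ 634.7 -127.3] [ 444.9 -131. ]
scriber,tape [448.33943679 307.24372525] [646.86424829 291.24269633]
(array([-3.905e-01, -3.000e-04, -2.250e-01]), np.float64(-76.43)) 1.1
```

>>> arm_command --pt "-0.043 0 -0.025 0" --pt "-0.043 0 -0.025 0" --pt "-0.043 0 -0.025 0" --pt "-0.043 0 -0.025 0" --pt "-0.043 0 -0.025 0" --claw 0

```text
time: 1.6
tool_pos: [304.0, -336.9, 234.9]
tcp_rot: [-1.57, 0.0, -2.905]
contact_force: [1.4, -1.7, 0.2]
grip_width: 91.8
```

>>> arm_command --pt "-0.043 0 -0.025 0" --pt "-0.043 0 -0.025 0" --pt "-0.043 0 -0.025 0" --pt "-0.043 0 -0.025 0" --pt "0 0 0 -8.5"

```text
time: 2.1
tool_pos: [450.0, -196.6, 234.8]
tcp_rot: [-1.571, 0.002, -2.751]
contact_force: [-0.2, -0.4, -0.1]
grip_width: 91.9
```

>>> arm_command --pt "0 0 0 -8.5" --pt "0 0 0 -8.5" --pt "0 0 0 -8.5" --pt "0 0 0 -8.5" --pt "0 0 0 -8.5"

```text
time: 2.6
tool_pos: [446.6, -200.8, 234.7]
tcp_rot: [-1.571, -0.0, -2.008]
contact_force: [0.1, -0.7, 0.3]
grip_width: 92.0
```

>>> arm_command --pt "0 0 0 -8.5" --pt "0 0 0 -8.5" --pt "0 0 0 -8.5" --pt "0 0 0 -2" --pt "0 0 0 0"

```text
time: 3.1
tool_pos: [446.6, -200.9, 234.7]
tcp_rot: [-1.571, -0.0, -1.535]
contact_force: [-0.1, -0.1, -0.2]
grip_width: 92.3
```

>>> arm_command --pt "-0.046 0 0.01 0" --pt "-0.046 0 0.01 0" --pt "-0.046 0 0.01 0" --pt "-0.046 0 0.01 0" --pt "-0.046 0 0.01 0" --claw 60

```text
time: 3.6
tool_pos: [488.3, 32.6, 234.9]
tcp_rot: [-1.57, -0.0, -1.536]
contact_force: [1.0, -0.3, -0.3]
grip_width: 70.5
```

>>> arm_command --pt "-0.046 0 0.01 0" --pt "-0.046 0 0.01 0" --pt "-0.046 0 0.01 0" --pt "-0.046 0 0.01 0" --pt "-0.046 0 0.01 0"

```text
time: 4.1
tool_pos: [529.9, 264.5, 234.7]
tcp_rot: [-1.571, -0.0, -1.536]
contact_force: [1.5, -0.0, 1.0]
grip_width: 70.6
```

>>> arm_command --pt "-0.03 0 0.005 0" --pt "0 0.03 0 0" --pt "0 0.03 0 0" --pt "0 0 0 0"

```text
time: 4.5
tool_pos: [531.4, 292.0, 170.4]
tcp_rot: [-1.579, -0.003, -1.535]
contact_force: [-0.4, 0.0, -0.0]
grip_width: 70.6
```

```bash
python3 - <<'E'
from h import *
s,c=cap("wrist"); print(s["tool_pos"],s["tcp_rot"],s["grip_width"],{k:np.round(v,2).tolist() for k,v in c.items() if k in("camera_matrix","mount")},c.keys())
cv2.imwrite("pics/w1.png",c["img"][:,:,::-1])
M=c["mount"];Rt=R.from_euler("xyz",s["tcp_rot"])
for t in("feeler","blade_tip"):
  for d in vision.find_in(c,t):
    print(t,round(d["confidence"],2),(Rt.apply(M[:3,:3]@d["xyz"]+M[:3,3])+s["tool_pos"]).round(1))
E
```

```text
[531.44648974 292.04222191 170.36904244] [-1.57896318 -0.00307892 -1.5351898 ] 70.5545659739161 {'camera_matrix': [[371.65, 0.0, 317.69], [0.0, 371.65, 240.26], [0.0, 0.0, 1.0]], 'mount': [[0.0, 0.97, 0.26, -69.05], [-0.0, -0.26, 0.97, -151.08], [1.0, -0.0, 0.0, -0.82], [0.0, 0.0, 0.0, 1.0]]} dict_keys(['img', 'camera_matrix', 'mount', 'shot'])
feeler 0.85 [533.5 302.2  12.7]
feeler 0.78 [372.4 282.4  16.8]
feeler 0.63 [570.1 386.7  11.8]
feeler 0.52 [619.4 156.6  13.5]
blade_tip 0.93 [537.9 298.6  12. ]
blade_tip 0.81 [622.1 152.7  14. ]
blade_tip 0.77 [574.1 389.1  12.5]
blade_tip 0.68 [376.5 284.2  14.5]
```

View pics/w1.png

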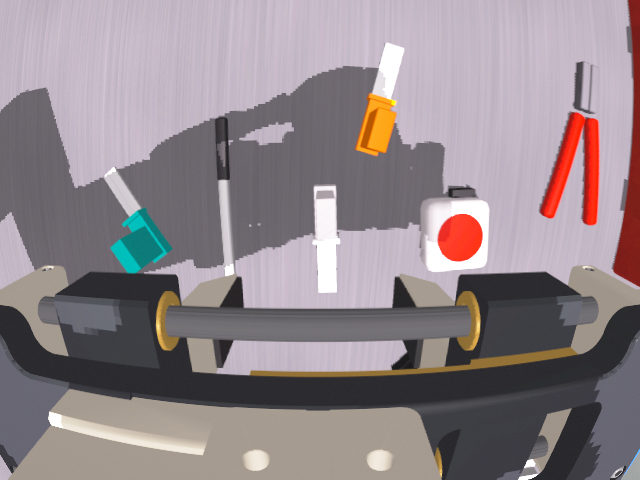

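The wrist picture shows our silver feeler at (325,185-292), between the scriber (225) and the tape (455), nicely centred between the fingers. I'll overlay its projected model to refine the pose.

```bash
cat >> h.py <<'E'
def wproj(s,c,P):
    M=c["mount"];Rt=R.from_euler("xyz",s["tcp_rot"])
    p=np.linalg.inv(M)@np.append(Rt.inv().apply(np.array(P,float)-s["tool_pos"]),1)
    r=np.hypot(p[0],p[1]); th=np.arctan2(r,p[2]); K=c["camera_matrix"]
    return np.array([K[0,2],K[1,2]])+K[0,0]*th*p[:2]/r
def box(x0,x1,y,z0,z1):
    v=[(a,b,e) for a in(x0,x1) for b in(-y,y) for e in(z0,z1)]
    return [(p,q) for i,p in enumerate(v) for q in v[i+1:] if sum(m!=n for m,n in zip(p,q))==1]
def feeler_lines(): return box(-18,26,9,0,14)+box(26,30,11,0,18)+box(-15,15,7,14,62)+box(30,80,8,1,4)
def draw(img,pr,lines,k,off,col):
    for p,q in lines:
        a,b=[tuple(int(t*16) for t in ((pr(x)-off)*k+k/2)) for x in(p,q)]; cv2.line(img,a,b,col,1,cv2.LINE_AA,4)
def pose(o,yaw): 
    Rz=R.from_euler("z",yaw,degrees=True); return lambda p:Rz.apply(p)+np.array(o,float)
E
python3 - <<'E'
from h import *
s,c=cap("wrist"); print(s["tool_pos"],s["tcp_rot"])
im=np.ascontiguousarray(c["img"][170:305,270:390,::-1]); im=cv2.resize(im,None,fx=5,fy=5,interpolation=cv2.INTER_NEAREST)[:600]
im2=im.copy()
F=pose((535.5,310,0),-87); draw(im2,lambda p:wproj(s,c,F(p)),feeler_lines(),5,np.array([270,170]),(0,0,255))
o=np.hstack([im[:,100:450],im2[:,100:450]]); cv2.imwrite("pics/w2.png",o)
np.save("w2.npy",c["img"])
E
```

```text
[534.60213788 292.70019196 176.1016615 ] [-1.56905190e+00  5.77530329e-04 -1.53562078e+00]
```

View pics/w2.png

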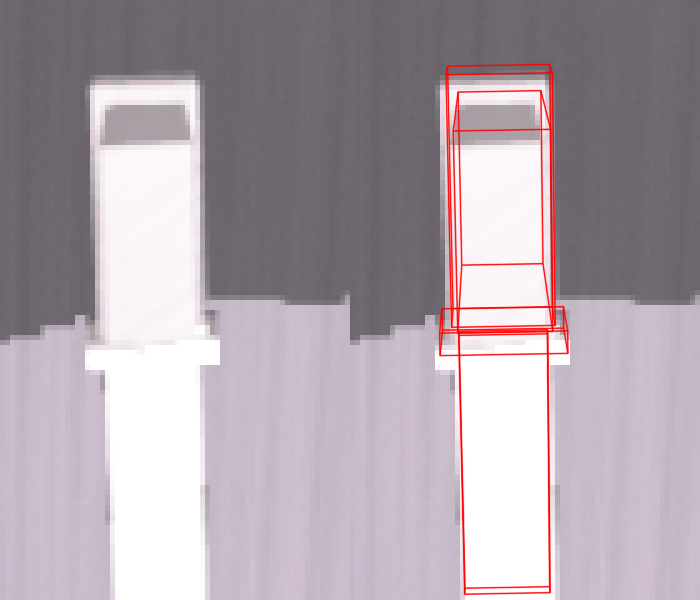

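The model fits to about 2 mm: the feeler actually sits about 2 mm towards -y, with yaw about -86.7°. That's good enough to grasp.

>>> arm_command --pt "-0.016 0 0.0015 -1" --pt "0 0.04 0 0" --pt "0 0.04 0 0" --pt "0 0.03 0 0" --pt "0 0.02 0 0"

```text
time: 5.2
tool_pos: [534.5, 309.5, 43.3]
tcp_rot: [-1.572, -0.0, -1.517]
contact_force: [0.2, 0.2, 0.5]
grip_width: 70.4
```

>>> arm_command --pt "0 0.013 0 0" --pt "0 0 0 0" --pt "0 0 0 0" --pt "0 0 0 0"

```text
time: 5.6
tool_pos: [535.8, 309.3, 33.3]
tcp_rot: [-1.568, 0.001, -1.517]
contact_force: [1.3, -0.6, 0.1]
grip_width: 70.1
```

>>> arm_command --pt "0 0 0 0" --pt "0 0 0 0" --pt "0 0 0 0" --pt "0 0 0 0" --pt "0 0 0 0" --claw 255

```text
time: 6.1
tool_pos: [534.8, 308.6, 31.7]
tcp_rot: [-1.571, -0.0, -1.517]
contact_force: [0.1, 0.1, 0.1]
grip_width: 34.6
```

>>> arm_command --pt "0 0 0 0" --pt "0 0 0 0" --pt "0 0 0 0" --pt "0 0 0 0" --pt "0 0 0 0"

```text
time: 6.6
tool_pos: [534.8, 308.6, 31.6]
tcp_rot: [-1.571, -0.0, -1.517]
contact_force: [-0.1, 1.4, -0.7]
grip_width: 13.5
```

>>> arm_command --pt "0 -0.02 0 0" --pt "0 -0.025 0 0" --pt "0 -0.025 0 0" --pt "0 0 0 0" --pt "0 0 0 0"

```text
time: 7.1
tool_pos: [534.6, 308.6, 101.4]
tcp_rot: [-1.571, -0.0, -1.517]
contact_force: [-0.2, -0.7, -1.1]
grip_width: 13.5
```

Held at 13.5 mm. Next I carry it over the apron in front of the middle slot.

>>> arm_command --pt "0.048 0 -0.002 0" --pt "0.048 0 -0.002 0" --pt "0.048 0 -0.002 0" --pt "0.048 0 -0.002 0" --pt "0.048 0 -0.002 0"

```text
time: 7.6
tool_pos: [536.2, 66.7, 99.9]
tcp_rot: [-1.574, 0.0, -1.517]
contact_force: [-0.0, -0.4, -1.9]
grip_width: 13.7
```

>>> arm_command --pt "0.01 0 -0.002 2" --pt "0 0.025 0 0" --pt "0 0.015 0 0" --pt "0 0 0 0" --pt "0 0 0 0"

```text
time: 8.1
tool_pos: [535.6, 58.8, 60.9]
tcp_rot: [-1.573, 0.0, -1.552]
contact_force: [0.1, 0.1, -1.3]
grip_width: 13.7
```

```bash
python3 - <<'E'
from h import *
s,c=cap("wrist"); print(s["tool_pos"],s["tcp_rot"],s["grip_width"],s["contact_force"],rel((536.6,52,45),-88.9))
im=c["img"][:,:,::-1]; cv2.imwrite("pics/w3.png",cv2.resize(im[200:400,200:440],None,fx=3,fy=3,interpolation=cv2.INTER_CUBIC))
for t in("feeler","jig"):
  for d in vision.regions_of(c,t)[:2]:
    print(t,round(d["confidence"],2),cv2.boundingRect(d["mask"].astype(np.uint8)))
E
```

```text
[535.61316766  58.80062816  60.94446285] [-1.57281027e+00  1.08097607e-04 -1.55200848e+00] 13.662834272785949 [ 0.06385816  0.10675155 -1.28640456] (array([0.0068, 0.0167, 0.0003]), np.float64(-0.01))
feeler 0.89 (298, 246, 41, 126)
feeler 0.68 (451, 22, 106, 124)
jig 0.64 (163, 235, 314, 216)
```

View pics/w3.png

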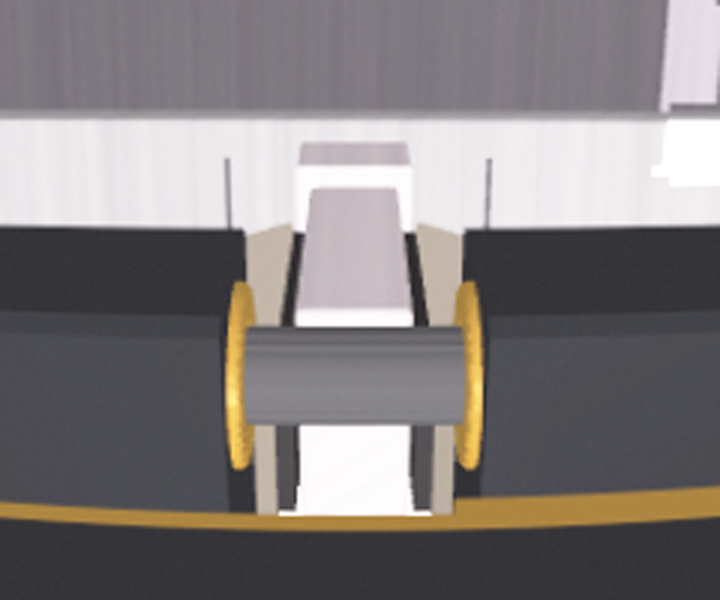

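The wrist picture shows the feeler's foot centred between the scribed lines at crop x 228 and 488: foot centre 356.5 against 358, about 0.4 mm off. Now I lower it gently onto the apron.

>>> arm_command --pt "0.005 0.01 0 0" --pt "0 0.007 0 0" --pt "0 0.002 0 0" --pt "0 0 0 0" --pt "0 0 0 0"

```text
time: 8.75
tool_pos: [536.3, 53.4, 42.7]
tcp_rot: [-1.571, -0.0, -1.552]
contact_force: [-0.3, 0.3, -2.7]
grip_width: 13.8
```

>>> arm_command --pt "0 0.001 0 0" --pt "0 0 0 0" --pt "0 0 0 0"

```text
time: 9.05
tool_pos: [536.3, 53.4, 41.8]
tcp_rot: [-1.571, -0.0, -1.552]
contact_force: [-0.2, -0.4, -1.7]
grip_width: 13.4
```

>>> arm_command --pt "0 0.0005 0 0" --pt "0 0 0 0" --pt "0 0 0 0"

```text
time: 9.35
tool_pos: [536.3, 53.4, 41.2]
tcp_rot: [-1.571, -0.0, -1.552]
contact_force: [0.1, 0.8, -1.4]
grip_width: 14.0
```

>>> arm_command --pt "0 0.0005 0 0" --pt "0 0.0005 0 0" --pt "0 0 0 0" --pt "0 0 0 0"

```text
time: 9.75
tool_pos: [536.3, 53.3, 40.2]
tcp_rot: [-1.571, -0.0, -1.552]
contact_force: [-0.1, 0.1, -0.8]
grip_width: 13.7
```

>>> arm_command --pt "0 0.0005 0 0" --pt "0 0 0 0" --pt "0 0 0 0"

```text
time: 10.05
tool_pos: [536.2, 53.4, 39.7]
tcp_rot: [-1.571, -0.0, -1.552]
contact_force: [0.2, -0.2, -1.5]
grip_width: 14.4
```

>>> arm_command --pt "0 0.0005 0 0" --pt "0 0 0 0" --pt "0 0 0 0"

```text
time: 10.35
tool_pos: [536.3, 53.4, 39.6]
tcp_rot: [-1.571, -0.0, -1.552]
contact_force: [-1.7, 0.6, 5.5]
grip_width: 14.0
```

>>> arm_command --pt "0 0.0004 0 0" --pt "0 0 0 0" --pt "0 0 0 0"

```text
time: 10.65
tool_pos: [536.3, 53.4, 39.6]
tcp_rot: [-1.57, -0.0, -1.552]
contact_force: [-3.1, -0.5, 9.3]
grip_width: 13.4
```

Contact came at TCP z 39.6, exactly as predicted, with a stiffness of about 10 N/mm. I raise it 1 mm so it floats freely, then advance.

>>> arm_command --pt "0 -0.0011 0 0" --pt "0.006 0 0 0" --pt "0.006 0 0 0" --pt "0.003 0 0 0" --pt "0 0 0 0"

```text
time: 11.15
tool_pos: [536.5, 37.7, 39.7]
tcp_rot: [-1.571, -0.0, -1.553]
contact_force: [-0.5, -0.3, -1.6]
grip_width: 14.0
```

>>> arm_command --pt "0.001 0 0 0" --pt "0.001 0 0 0" --pt "0 0 0 0"

```text
time: 11.45
tool_pos: [536.6, 36.3, 39.9]
tcp_rot: [-1.571, -0.0, -1.552]
contact_force: [-0.7, -0.9, -2.3]
grip_width: 13.9
```

>>> arm_command --pt "0.001 0 0 0" --pt "0.001 0 0 0" --pt "0.001 0 0 0" --pt "0 0 0 0"

```text
time: 11.85
tool_pos: [536.7, 33.3, 39.9]
tcp_rot: [-1.571, -0.0, -1.552]
contact_force: [-0.2, 0.1, -1.1]
grip_width: 13.7
```

>>> arm_command --pt "0.001 0 0 0" --pt "0.001 0 0 0" --pt "0 0 0 0"

```text
time: 12.15
tool_pos: [536.7, 31.2, 39.9]
tcp_rot: [-1.571, -0.0, -1.552]
contact_force: [0.0, 0.2, -1.3]
grip_width: 13.9
```

>>> arm_command --pt "0.001 0 0 0" --pt "0.001 0 0 0" --pt "0 0 0 0"

```text
time: 12.45
tool_pos: [536.7, 29.2, 39.9]
tcp_rot: [-1.571, -0.0, -1.552]
contact_force: [0.4, 0.2, -1.5]
grip_width: 14.1
```

>>> arm_command --pt "0.001 0 0 0" --pt "0 0 0 0"

```text
time: 12.65
tool_pos: [536.7, 28.3, 39.9]
tcp_rot: [-1.571, -0.0, -1.552]
contact_force: [-0.0, -0.1, -1.7]
grip_width: 13.8
```

>>> arm_command --pt "0.001 0 0 0" --pt "0.001 0 0 0" --pt "0 0 0 0"

```text
time: 12.95
tool_pos: [536.8, 26.2, 39.9]
tcp_rot: [-1.571, -0.0, -1.552]
contact_force: [-0.0, -1.4, -1.8]
grip_width: 13.9
```

>>> arm_command --pt "0.001 0 0 0" --pt "0 0 0 0"

```text
time: 13.15
tool_pos: [536.8, 25.3, 39.9]
tcp_rot: [-1.571, -0.0, -1.552]
contact_force: [0.3, 0.0, -1.5]
grip_width: 13.9
```

>>> arm_command --pt "0.001 0 0 0" --pt "0.001 0 0 0" --pt "0.001 0 0 0" --pt "0 0 0 0"

```text
time: 13.55
tool_pos: [536.9, 22.2, 39.9]
tcp_rot: [-1.571, -0.0, -1.552]
contact_force: [0.4, -0.1, -1.3]
grip_width: 14.0
```

>>> arm_command --pt "0.001 0 0 0" --pt "0.001 0 0 0" --pt "0.001 0 0 0" --pt "0 0 0 0"

```text
time: 13.95
tool_pos: [536.9, 19.2, 39.9]
tcp_rot: [-1.571, -0.0, -1.552]
contact_force: [0.1, -0.3, -1.7]
grip_width: 13.8
```

The tip is about 12 mm in with no force. From here I probe 2 mm at a time, checking the force after each step.

>>> arm_command --pt "0.001 0 0 0" --pt "0.001 0 0 0" --pt "0 0 0 0"

```text
time: 14.25
tool_pos: [537.0, 17.2, 39.9]
tcp_rot: [-1.571, -0.0, -1.552]
contact_force: [-0.1, -0.1, -1.9]
grip_width: 13.8
```

>>> arm_command --pt "0.001 0 0 0" --pt "0.001 0 0 0" --pt "0 0 0 0"

```text
time: 14.55
tool_pos: [537.0, 15.2, 39.9]
tcp_rot: [-1.571, -0.0, -1.552]
contact_force: [0.0, 0.1, -1.7]
grip_width: 13.6
```

>>> arm_command --pt "0.001 0 0 0" --pt "0.001 0 0 0" --pt "0 0 0 0"

```text
time: 14.85
tool_pos: [537.0, 13.2, 39.9]
tcp_rot: [-1.571, -0.0, -1.552]
contact_force: [0.3, -0.6, -1.0]
grip_width: 13.9
```

>>> arm_command --pt "0.001 0 0 0" --pt "0.001 0 0 0" --pt "0 0 0 0"

```text
time: 15.15
tool_pos: [537.1, 11.2, 39.9]
tcp_rot: [-1.571, -0.0, -1.552]
contact_force: [-0.7, 0.3, -1.3]
grip_width: 13.8
```

>>> arm_command --pt "0.001 0 0 0" --pt "0.001 0 0 0" --pt "0 0 0 0"

```text
time: 15.45
tool_pos: [537.1, 9.2, 39.9]
tcp_rot: [-1.571, -0.0, -1.552]
contact_force: [-0.4, 0.8, -1.4]
grip_width: 14.2
```

>>> arm_command --pt "0.001 0 0 0" --pt "0.001 0 0 0" --pt "0 0 0 0"

```text
time: 15.75
tool_pos: [537.2, 7.2, 39.9]
tcp_rot: [-1.571, -0.0, -1.552]
contact_force: [-0.2, -0.4, -2.9]
grip_width: 13.6
```

>>> arm_command --pt "0.001 0 0 0" --pt "0.001 0 0 0" --pt "0 0 0 0"

```text
time: 16.05
tool_pos: [537.2, 5.2, 39.9]
tcp_rot: [-1.571, -0.0, -1.552]
contact_force: [-0.0, 0.6, -2.9]
grip_width: 14.2
```

>>> arm_command --pt "0.001 0 0 0" --pt "0.001 0 0 0" --pt "0 0 0 0"

```text
time: 16.35
tool_pos: [537.2, 3.3, 39.9]
tcp_rot: [-1.571, 0.0, -1.552]
contact_force: [0.7, -0.3, -1.2]
grip_width: 13.5
```

>>> arm_command --pt "0.001 0 0 0" --pt "0.001 0 0 0" --pt "0 0 0 0"

```text
time: 16.65
tool_pos: [537.2, 3.0, 40.1]
tcp_rot: [-1.571, 0.002, -1.553]
contact_force: [-0.4, 8.7, 0.4]
grip_width: 14.1
```

A jam: 8.7 N head-on at about 28 mm in, so the middle slot is blocked. I draw it out and go across to slot_1 (+50 mm).

>>> arm_command --pt "-0.002 0 0 0" --pt "-0.01 0 0 0" --pt "-0.014 0 0 0" --pt "-0.01 0 0 0" --pt "-0.01 0 0 0"

```text
time: 17.15
tool_pos: [536.2, 48.6, 39.9]
tcp_rot: [-1.571, -0.0, -1.551]
contact_force: [0.6, -0.0, -1.5]
grip_width: 13.8
```

>>> arm_command --pt "0 0 0 0" --pt "0 0 0.02 0" --pt "0 0 0.02 0" --pt "0 0 0.01 0" --pt "0 0 0 0"

```text
time: 17.65
tool_pos: [587.6, 48.1, 39.8]
tcp_rot: [-1.569, -0.0, -1.552]
contact_force: [-0.8, 0.1, -0.5]
grip_width: 13.7
```

>>> arm_command --pt "0.006 0 0 0" --pt "0.002 0 0 0" --pt "0 0 0 0" --pt "0 0 0 0"

```text
time: 18.05
tool_pos: [586.2, 40.1, 40.0]
tcp_rot: [-1.571, -0.0, -1.553]
contact_force: [0.3, -0.4, -1.5]
grip_width: 13.8
```

>>> arm_command --pt "0.003 0 0 0" --pt "0.003 0 0 0" --pt "0.001 0 0 0" --pt "0 0 0 0"

```text
time: 18.45
tool_pos: [586.7, 33.0, 39.9]
tcp_rot: [-1.571, -0.0, -1.553]
contact_force: [-0.7, 0.5, -1.6]
grip_width: 13.6
```

>>> arm_command --pt "0.001 0 0 0" --pt "0.001 0 0 0" --pt "0.001 0 0 0" --pt "0 0 0 0"

```text
time: 18.85
tool_pos: [586.7, 30.2, 39.9]
tcp_rot: [-1.571, -0.0, -1.552]
contact_force: [-0.0, 0.4, -1.4]
grip_width: 13.6
```

>>> arm_command --pt "0.001 0 0 0" --pt "0.001 0 0 0" --pt "0.001 0 0 0" --pt "0 0 0 0"

```text
time: 19.25
tool_pos: [586.8, 27.1, 39.9]
tcp_rot: [-1.571, -0.0, -1.552]
contact_force: [0.3, -0.2, -0.8]
grip_width: 13.9
```

>>> arm_command --pt "0.001 0 0 0" --pt "0.001 0 0 0" --pt "0.001 0 0 0" --pt "0 0 0 0"

```text
time: 19.65
tool_pos: [586.8, 24.1, 39.9]
tcp_rot: [-1.571, -0.0, -1.552]
contact_force: [-0.0, 0.1, -1.2]
grip_width: 13.7
```

>>> arm_command --pt "0.002 0 0 0" --pt "0.002 0 0 0" --pt "0.001 0 0 0" --pt "0 0 0 0"

```text
time: 20.05
tool_pos: [586.9, 19.1, 39.9]
tcp_rot: [-1.571, -0.0, -1.552]
contact_force: [0.5, 1.1, -1.5]
grip_width: 14.0
```

Now 3 mm steps (about 5 N/mm, so at most about 15 N).

>>> arm_command --pt "0.001 0 0 0" --pt "0.001 0 0 0" --pt "0.001 0 0 0" --pt "0 0 0 0"

```text
time: 20.45
tool_pos: [587.0, 16.2, 39.9]
tcp_rot: [-1.571, -0.0, -1.552]
contact_force: [-1.0, 0.7, -0.4]
grip_width: 13.9
```

>>> arm_command --pt "0.001 0 0 0" --pt "0.001 0 0 0" --pt "0.001 0 0 0" --pt "0 0 0 0"

```text
time: 20.85
tool_pos: [587.1, 13.1, 39.9]
tcp_rot: [-1.571, -0.0, -1.552]
contact_force: [-0.2, 0.9, -1.2]
grip_width: 13.8
```

>>> arm_command --pt "0.001 0 0 0" --pt "0.001 0 0 0" --pt "0.001 0 0 0" --pt "0 0 0 0"

```text
time: 21.25
tool_pos: [587.1, 10.1, 39.9]
tcp_rot: [-1.571, -0.0, -1.552]
contact_force: [0.1, -0.1, -1.3]
grip_width: 14.2
```

>>> arm_command --pt "0.001 0 0 0" --pt "0.001 0 0 0" --pt "0.001 0 0 0" --pt "0 0 0 0"

```text
time: 21.65
tool_pos: [587.2, 7.2, 39.9]
tcp_rot: [-1.571, -0.0, -1.552]
contact_force: [-0.3, -0.2, -1.5]
grip_width: 13.8
```

>>> arm_command --pt "0.001 0 0 0" --pt "0.001 0 0 0" --pt "0.001 0 0 0" --pt "0 0 0 0"

```text
time: 22.05
tool_pos: [587.2, 4.1, 39.9]
tcp_rot: [-1.571, -0.0, -1.552]
contact_force: [0.1, -0.2, -2.1]
grip_width: 13.8
```

>>> arm_command --pt "0.001 0 0 0" --pt "0.001 0 0 0" --pt "0.001 0 0 0" --pt "0 0 0 0"

```text
time: 22.45
tool_pos: [587.3, 1.1, 39.9]
tcp_rot: [-1.571, -0.0, -1.552]
contact_force: [0.1, -0.5, -2.4]
grip_width: 13.6
```

>>> arm_command --pt "0.001 0 0 0" --pt "0.001 0 0 0" --pt "0.001 0 0 0" --pt "0 0 0 0"

```text
time: 22.85
tool_pos: [587.3, -1.9, 39.9]
tcp_rot: [-1.571, -0.0, -1.552]
contact_force: [0.2, 0.4, -1.5]
grip_width: 13.7
```

>>> arm_command --pt "0.001 0 0 0" --pt "0.001 0 0 0" --pt "0.001 0 0 0" --pt "0 0 0 0"

```text
time: 23.25
tool_pos: [587.4, -4.9, 39.9]
tcp_rot: [-1.571, -0.0, -1.552]
contact_force: [-0.1, -0.3, -1.4]
grip_width: 14.2
```

>>> arm_command --pt "0.001 0 0 0" --pt "0.001 0 0 0" --pt "0.001 0 0 0" --pt "0 0 0 0"

```text
time: 23.65
tool_pos: [587.4, -7.8, 39.9]
tcp_rot: [-1.571, -0.0, -1.552]
contact_force: [0.1, -0.3, -2.3]
grip_width: 14.1
```

>>> arm_command --pt "0.001 0 0 0" --pt "0.001 0 0 0" --pt "0.001 0 0 0" --pt "0 0 0 0"

```text
time: 24.05
tool_pos: [587.5, -10.9, 39.9]
tcp_rot: [-1.571, -0.0, -1.552]
contact_force: [-0.3, -1.2, -2.5]
grip_width: 13.8
```

>>> arm_command --pt "0.001 0 0 0" --pt "0.001 0 0 0" --pt "0.001 0 0 0" --pt "0 0 0 0"

```text
time: 24.45
tool_pos: [587.5, -13.9, 39.9]
tcp_rot: [-1.571, -0.0, -1.552]
contact_force: [0.4, -1.1, -1.4]
grip_width: 14.1
```

>>> arm_command --pt "0.001 0 0 0" --pt "0.001 0 0 0" --pt "0 0 0 0"

```text
time: 24.75
tool_pos: [587.6, -15.8, 39.9]
tcp_rot: [-1.571, -0.0, -1.552]
contact_force: [0.6, 0.4, -1.2]
grip_width: 13.5
```

>>> arm_command --pt "0.001 0 0 0" --pt "0.001 0 0 0" --pt "0 0 0 0"

```text
time: 25.05
tool_pos: [587.6, -17.9, 39.9]
tcp_rot: [-1.571, -0.0, -1.552]
contact_force: [0.3, -0.4, -1.9]
grip_width: 13.9
```

>>> arm_command --pt "0.001 0 0 0" --pt "0.001 0 0 0" --pt "0 0 0 0"

```text
time: 25.35
tool_pos: [587.6, -19.1, 39.9]
tcp_rot: [-1.571, 0.001, -1.552]
contact_force: [1.0, 3.7, -0.3]
grip_width: 14.0
```

The shoulder meets the bar at TCP y = -19.1, with about 4 N, against a prediction of -18.5. Slot_1 is clear. I set it down and release.

>>> arm_command --pt "0 0.0003 0 0" --pt "0 0.0002 0 0" --pt "0 0 0 0" --pt "0 0 0 0"

```text
time: 25.75
tool_pos: [587.7, -19.1, 39.6]
tcp_rot: [-1.571, 0.001, -1.552]
contact_force: [-0.4, 3.9, 1.3]
grip_width: 13.4
```

```bash
python3 - <<'E'
from h import *
s,c=cap("top"); print(s["tool_pos"],s["contact_force"])
s=bot.get_obs();print(s["contact_force"],s["time"])
E
```

```text
[587.67494521 -19.12048735  39.60957221] [-0.4120067   3.91759946  1.32529598]
[0.09901816 5.41311636 1.32165771] 25.8
```

>>> arm_command --pt "0 0 0 0" --pt "0 0 0 0" --pt "0 0 0 0" --pt "0 0 0 0" --pt "0 0 0 0" --claw 110

```text
time: 26.3
tool_pos: [587.7, -19.9, 39.4]
tcp_rot: [-1.571, -0.0, -1.552]
contact_force: [1.4, 0.1, 0.4]
grip_width: 48.8
```

>>> arm_command --pt "0 0 0 0" --pt "0 -0.005 0 0" --pt "0 -0.01 0 0" --pt "0 -0.02 0 0" --pt "0 -0.03 0 0"

```text
time: 26.8
tool_pos: [586.8, -19.6, 104.6]
tcp_rot: [-1.573, 0.0, -1.552]
contact_force: [-0.2, 0.1, 0.6]
grip_width: 52.1
```

>>> arm_command --pt "-0.03 -0.03 0 0" --pt "-0.04 -0.03 0 0" --pt "-0.04 -0.03 0 0" --pt "-0.04 0 0 0" --pt "0 0 0 0"

```text
time: 27.3
tool_pos: [584.7, 135.0, 196.7]
tcp_rot: [-1.567, 0.002, -1.547]
contact_force: [-0.5, -0.7, -1.0]
grip_width: 52.3
```

```bash
python3 - <<'E'
from h import *
s,c=cap("side"); print(s["tool_pos"],s["contact_force"],s["grip_width"])
s,w_=cap("wrist")
a=c["img"][150:350,220:460,::-1]; a=cv2.resize(a,None,fx=2.5,fy=2.5)
for t in ("tape_measure","scriber","nut"): print(t,[w(c,d["xyz"]).round(0).tolist() for d in vision.find_in(c,t)[:1]])
cv2.imwrite("pics/s9.png",a); cv2.imwrite("pics/w9.png",w_["img"][:,:,::-1])
E
```

```text
[584.73507317 134.98187542 196.69743485] [-0.48937072 -0.68700112 -1.02982172] 52.28508614567049
tape_measure [[636.0, 303.0, 28.0]]
scriber [[440.0, 311.0, 7.0]]
nut [[513.0, -43.0, 11.0]]
```

View pics/s9.png

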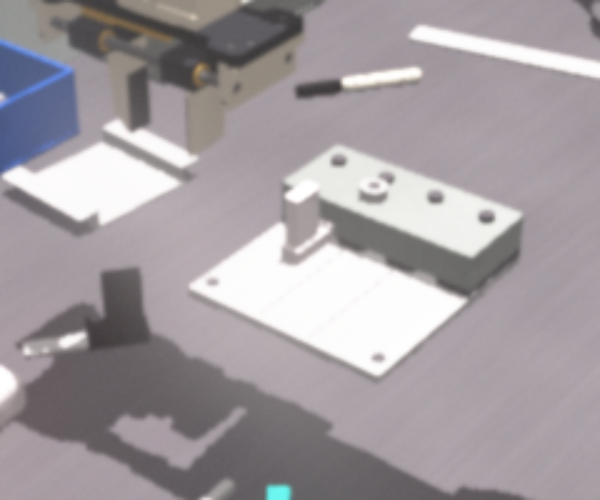

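View pics/w9.png

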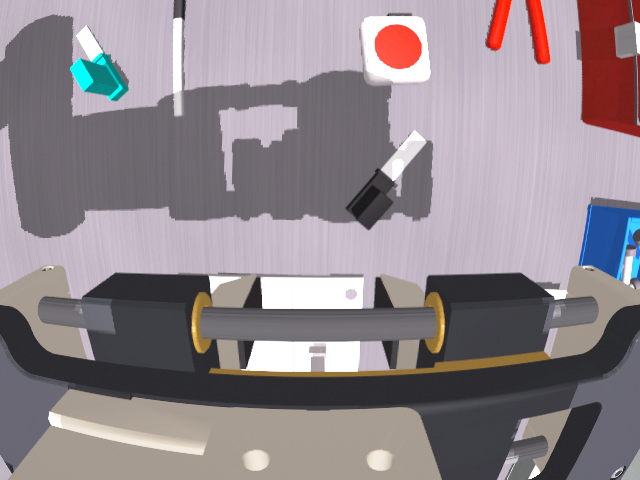

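The side crop shows the feeler upright at (305,215), its shoulder against the bar at slot_1 and the nut still in place at (373,187). The wrist view shows the tape, scriber and look-alikes undisturbed. One last numeric check from the top camera, then I hand in.

```bash
python3 - <<'E'
from h import *
s,c=cap("top")
for d in vision.find_in(c,"feeler")[:4]: print(w(c,d["xyz"]).round(1),round(d["confidence"],2))
for d in vision.regions_of(c,"feeler"):
    r=cv2.minAreaRect(cv2.findNonZero(d["mask"].astype(np.uint8))); print(round(d["confidence"],2),np.round(r[0],1),np.round(r[1],1),round(r[2],1))
for t in("nut","tape_measure","scriber"): print(t,[w(c,d["xyz"]).round(0).tolist() for d in vision.find_in(c,t)[:1]])
F=pose((587.6,-18.3,8),-88.9); print("expected shoulder front/grip top px",proj(c,F((30,0,18))),proj(c,F((0,0,62))))
print(s["contact_force"],np.abs(s["dq"]).max(),s["time"])
job.close_job()
E
```

```text
[582.3 -26.   31.5] 0.68
[349.  310.    3.1] 0.6
[575.1 384.9  12.9] 0.55
0.75 [133.4 264.5] [46.5  9.4] 12.5
0.7 [342.5 287. ] [ 96. 103.] 90.0
0.6 [171.  379.2] [10.3 28.3] 59.0
0.49 [340.5 262. ] [10. 23.] 90.0
nut []
tape_measure [[646.0, 318.0, 34.0]]
scriber [[448.0, 350.0, 13.0]]
expected shoulder front/grip top px [352.25535757 262.4513091 ] [338.33532082 260.23489297]
[-0.03518244 -0.67169398  0.48547778] 0.00764254038218691 27.55
the job is handed in; nothing more can be done
```

I left the feeler fully home and released in slot_1, which felt clear, and handed the job in at 27.6 s. No verdict came back.

**What I did:**
- I picked up the silver feeler by its grip and tried the middle slot first. It jammed head-on at about 28 mm in, with about 9 N, so I drew it straight out.
- I then tried slot_1. The blade ran in with no force until the shoulder met the bar. That contact was about 4–5 N, at TCP y = -19.1 mm against -18.5 mm predicted.
- I set the feeler down on the apron, let go and moved the arm clear. I did not try slot_3.

**Last checks that agreed:**
- The side picture shows the feeler upright at slot_1 with its shoulder against the bar, and the nut still on the bar.
- The top-camera outline of the feeler, centred at pixel (340.5, 262) and ending at about column 352, matches the expected shoulder position at (352, 262).
- The contact force on the tool was close to zero.

**Last checks that disagreed:**
- **Nut:** the network missed it in the last top view, and in the side view it gave a point that cannot be right (z = 11 mm). The picture shows the nut in place on the bar.
- **Tape measure and scriber:** the last top view put them 28–39 mm from where they first appeared, probably because the arm partly hid them. The side view put them within 6–7 mm of the first reading, and the arm never touched them.

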